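# Load the shuttle drilling jig and run its carrier round the bend until it locks

## Robot

A 7-joint arm with a two-finger parallel gripper is mounted at the origin on a cart in front of the work surface, level with it; the furniture and walls round the work are solid. World frame = base frame: x ahead of the robot, y to its left, z up, the work surface at z = 0. Lengths are in m, angles in rad, forces in N, time in s.
With the tool pointing down it reaches from about 0.425 to 0.95 m from the base axis. Payload 4.7 kg.
Tool frame: the origin (TCP) lies between the finger pads; the fingertips stand 25 mm ahead of it and the grasp point (between the pads) lies 6 mm ahead of it; z points along the fingers, y is the line along which they close (so a half turn about z gives the same grasp; the last joint's range is limited). The gripper opens to 85 mm and grips with 20 to 120 N. Pads are 22 mm wide; open, the fingers measure 114 mm over their backs; the gripper's body (76 mm by 85 mm) begins 54 mm behind the grasp point. The pads swing forward as they close: fully open they stand 13 mm farther back than shut.
Start: joints at [1.214, 0.469, -0.049, 1.532, 0.024, 1.141, -0.082], TCP at [0.217, -0.639, 0.256] pointing down, gripper open.
Joint ranges: [-2.59, 2.59], [-0.33, 1.99], [-1.39, 1.29], [0.1, 2.45], [-1.04, 4.18], [0.21, 1.99], [-2.66, 2.66]. Speed limits (rad/s): [2.57, 2.57, 3.14, 3.14, 3.14, 3.14, 3.14].

## Interface

Orientations are given as a 3x3 rotation matrix whose columns are the frame's x, y, z axes.
In Python, from rig import * gives the robot as it stands. Calls block until the motion is done:
- movep(position, orientation): joint-space move of the TCP to a pose.
- move_l(position, attitude=None, feed=0.15, until_force=None): straight line of the TCP; attitude=None keeps the orientation; feed is the mean speed in m/s. With until_force (N) it stops when the force on the tool has changed by that much, and returns True; else False.
- move_joints(angles): joint-space move.
- command_gripper(opening, newtons=None): finger opening in m; newtons is the grip in N (None keeps the last); returns when the fingers have stopped.
- sleep(seconds).
- inverse_kinematics(position, orientation): joint angles nearest the present ones, or None.
- sense(): the state.
- camera(name): name is "side" or "top"; returns (picture, depth): 480x640x3 uint8, red, green, blue; 480x640 float32, m along the optical axis (not along the pixel's ray), 0 where there is no reading.
- camera_params(name): a dict with "K" (3x3 intrinsics, pixels), "dist" ([k1, k2, p1, p2, k3] as OpenCV has them; the pictures are not rectified), "position" and "rotation" of the camera in the world. Camera axes: x right, y down, z forward; pixel columns grow to the right and rows downward; lengths in m; the calibration is good to about 2 mm. A picture is of the moment at which its call begins. camera_params takes no time and is no camera call.
A pose or a line that the arm cannot do raises Unreachable and nothing moves.
- finish_job(): hands the job in; it is judged then, once.
The state is a dict: "time_s": time; "joint_pos": joint angles; "qd": joint speeds; "joint_efforts": joint torques, N m; "position": TCP position; "tcp_rot": TCP orientation; "wrist_force": force on the tool from outside, world axes, zero at the start; "ft_torque": the same for the moment, N m; "finger_gap": finger opening in m; "gripper_force": force on a finger pad.
Only numpy, scipy, OpenCV 4.12 (cv2) and the standard library are available. Lean on these libraries where they do the work, as an engineer would, in place of code of your own. Each camera call takes 0.05 s, during which the arm holds its last target. There are 200 camera calls.

## Task

Lay the walnut blank in the nest of the blue sliding carrier. Then push the carrier by its rear bar along the guide rails, round the bend and under the drill-bush arm, gently against the sprung stop just until the side pawl clicks into the carrier's notch, and let go so that the pawl holds it with the blank still lying in its nest. The carrier must never be lifted off the rails, jammed or rammed (keep it under about 25 N), and the tools lying around stay where they are.

Things in the scene. Friction and masses are not known exactly. Their poses are not given: they have to be found in the camera images.
- track: Fixed drilling jig: L-shaped grey board 12 mm thick with two bent aluminium rails (8 mm wide, tops 22 mm above the bench) and a slot of 14 mm between them. Origin on the bench, z up. Line of the slot in this frame (mm): from (110, 155) straight along -y to (110, 0), quarter circle of radius 100 about (10, 0) to (10, -100), straight along -x to (-155, -100).
- bush (a point): Brass drill bush in an aluminium arm over the last straight: this point lies on the slot's line at the arm's underside, 67 mm above the bench; axes as the track's. The arm spans x +-18 mm, y -57 to +22 mm, its top is 79 mm (bush 83 mm) above the bench; its post stands on the -y side. The blank on its carrier ends up below it with 6 mm to spare.
- stop_middle (a point): Fixed point of the jig, 22 mm above the bench: the carrier's origin comes to within 20 mm of it along the slot when locked. The stop (low bar with the pawl on the +y side, 57 mm high block with a steel buffer pin at the end, pin 46 mm above the bench) is clamped anew for each job up to 20 mm either way; its setting is not measured and must be felt.
- pawl (a joint): Angle of the stop's sprung side pawl, rad: 0 closed (at rest, and when dropped into the notch), 0.10 to 0.15 while riding on the carrier's flank (last 48 mm). The buffer pin meets the carrier 5 mm before the pawl drops: 3.5 N there, 7 N where it drops, 9.5 N another 3.5 mm on, then solid; 2 to 4 N of drag add to it while sliding. Released, it springs back onto the pawl, damped.
- carrier: Loose blue carrier, 0.4 to 0.6 kg, 110 x 50 mm, on the rails; two 12 mm guide pins at x = +32 and -32 mm under it run in the slot, so both keep to its line and the carrier turns with the bend. Origin midway between them, level with the rail tops; x = travel, z up. Deck top z = 13 mm, x -58 to 52. Starts on the first straight, heading -y of the track. Notch in its right edge.
- nest (a point): Centre of the nest floor on the carrier's deck (35 mm above the bench), axes as the carrier's (x = travel). Nest 67 mm long (x), 41 mm wide (y) inside; side and rear rims 6 mm high, front wall 20 mm; 21 mm free between the rear rim and the push bar. The blank lies flat in it, its 62 mm length along x, either way round.
- push_face (a point): Middle of the flat upright rear face of the carrier's push bar, 50 mm above the bench, axes as the carrier's (x = travel). The face is 50 mm wide and reaches from 25 to 65 mm above the bench; the wooden bar is 10 mm thick and stands 30 mm above the deck. It is 58 mm behind the carrier's origin.
- blank_mid (a point): Centre of the loose walnut blank, a plain dark block 36 mm (x) by 62 mm (y) by 26 mm (z), 44 g, lying flat on the bench at the left.
- tape_roll_mid (a point): Centre of a roll of dark tape, 55 mm across, 19 mm high, lying in the angle of the jig; leave alone.
- try_square_mid (a point): Try square, 180 x 115 mm, 16 mm high, lying to the right of the jig (point at the middle of its outline); leave alone.
- chisel_mid (a point): Middle of a bench chisel, 245 mm long, 25 mm high, lying at the right; leave alone.
Things that resemble listed ones, but are neither listed nor needed, are in the scene too. Leave any pink or purple look-alike of the part that bears blank_mid alone. Leave any yellow look-alike of the carrier alone.

How it is judged:
On the way, in this order (a step that is already met when the one before it is completed fails the run):
1. the blank lies flat in the nest and is let go, with the carrier still on the first straight (horizontal distance between blank_mid and nest below 0.005 m and z of blank_mid in the frame of nest between 0.01 and 0.0148 m and contact force between the fingers and blank below 0.2 N and y of carrier in the frame of track above 0.03 m), for 0.2 s.
2. the carrier has come round the bend on its rails with the blank (x of carrier in the frame of track below 0.005 m and y of carrier in the frame of track below -0.09 m and horizontal distance between blank_mid and nest below 0.006 m).
At the end, for the whole second after the job is handed in: The carrier rests on the last straight with the pawl dropped into its notch (pawl below 0.05 rad, carrier origin between x = -48 and -94 mm of the track and within 5 mm of the slot's line), at rest, and the blank lies flat in the nest within 5 mm of its centre (value of joint pawl below 0.05 rad and x of carrier in the frame of track between -0.094 and -0.048 m and y of carrier in the frame of track between -0.105 and -0.095 m and angle between the x axis of carrier and the x axis of track, either way round below 0.08 rad and linear speed of carrier below 0.005 m/s and horizontal distance between blank_mid and nest below 0.005 m and z of blank_mid in the frame of nest below 0.0148 m); the robot touches nothing.
It fails at once if the carrier is jammed or rammed on its way: more than 25 N between it and the jig (rails, stop or pawl) (distance of carrier from where it was at the start of the episode above 0.008 m and contact force between carrier and track above 25 N).
It fails at once if the carrier is lifted or tipped off its rails (z of carrier in the frame of track above 0.028 m or angle between carrier's own z axis and vertical above 0.12 rad).
It fails at once if a tool lying around is moved by more than 20 mm (distance of any of tape_roll_mid, try_square_mid, chisel_mid from where it was at the start of the episode above 0.02 m).
It also fails if it takes over 64 s, if anything falls off the work surface, if the arm or the gripper's body presses on something with over 40 N, if the wrist force passes 120 N, or if a joint passes its speed limit or range.

## Working session

There is one attempt and no reset: what is moved stays moved. The work goes in short steps, each a Python script; the robot and the scene stay as the last script left them, time stands still between calls to the robot, and variables do not carry over. Pictures are saved under pics/ and viewed, at most 10 in all, crops included, and the job is handed in when it is done.

```bash
ls; mkdir -p pics; python3 - <<'E'
from rig import *
import cv2, numpy as np
for n in ("top","side"):
    im,d=camera(n); cv2.imwrite(f"pics/{n}0.png",im[:,:,::-1]); np.savez(f"pics/{n}0.npz",im=im,d=d)
    p=camera_params(n); print(n,{k:np.round(v,4).tolist() for k,v in p.items()})
s=sense(); print(s["time_s"],s["position"],s["tcp_rot"])
E
```

```text
pics
top {'K': [[498.1016, 0.0, 314.4662], [0.0, 498.1016, 236.0142], [0.0, 0.0, 1.0]], 'dist': [-0.0265, 0.0, 0.0, 0.0, 0.0], 'position': [0.4047, -0.0161, 1.4476], 'rotation': [[0.0217, -0.9942, 0.1055], [-0.9998, -0.0221, -0.0025], [0.0048, -0.1054, -0.9944]]}
side {'K': [[522.2707, 0.0, 315.9836], [0.0, 522.2707, 237.0967], [0.0, 0.0, 1.0]], 'dist': [-0.002, 0.0, 0.0, 0.0, 0.0], 'position': [0.439, 0.9946, 0.7928], 'rotation': [[-0.9966, -0.0445, 0.0693], [-0.0823, 0.5798, -0.8106], [-0.0041, -0.8136, -0.5815]]}
0.1 [ 0.21718746 -0.6386016   0.25536726] [[ 9.46742037e-01  3.21992425e-01 -6.27533107e-04]
 [ 3.21993029e-01 -9.46740653e-01  1.62043666e-03]
 [-7.23427714e-05 -1.73619679e-03 -9.99998490e-01]]
```

View pics/top0.png

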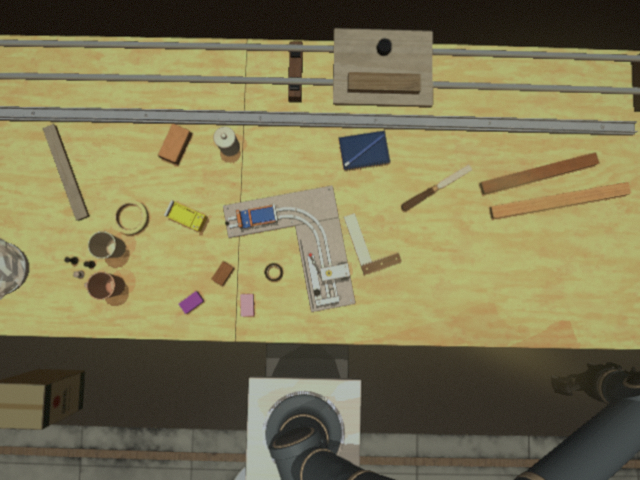

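View pics/side0.png

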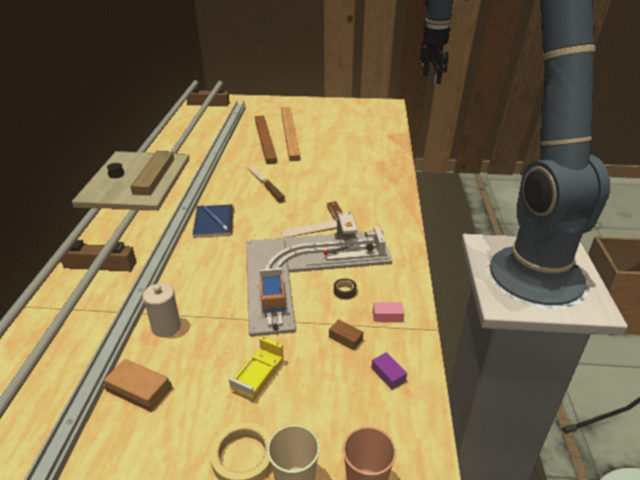

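The top view shows the blue carrier at about (258,216) on the L-shaped jig, heading right, with the bush arm at about (333,271) and tape at (274,271). There are four candidates for the blank: brown (222,273), purple (192,302), pink (247,305) and a larger orange-brown block (174,145). The small dark-brown one fits the description (36x62, walnut). The yellow carrier at (186,215) is the decoy. I'll confirm with an enlarged crop.

```bash
cat > h.py <<'E'
import cv2, numpy as np
from rig import *
def ray(name,uv):
    p=camera_params(name); uv=np.asarray(uv,float).reshape(-1,1,2)
    n=cv2.undistortPoints(uv,np.array(p["K"]),np.array(p["dist"])).reshape(-1,2)
    return np.array(p["position"]),np.c_[n,np.ones(len(n))]@np.array(p["rotation"]).T
def onplane(name,uv,z):
    o,d=ray(name,uv); return o+d*((z-o[2])/d[:,2])[:,None]
def project(name,X):
    p=camera_params(name); R=np.array(p["rotation"]); X=np.asarray(X,float).reshape(-1,3)
    c=(X-np.array(p["position"]))@R
    return cv2.projectPoints(c,np.zeros(3),np.zeros(3),np.array(p["K"]),np.array(p["dist"]))[0].reshape(-1,2)
E
python3 - <<'E'
from h import *
im=np.load("pics/top0.npz")["im"]; c=im[180:320,180:365,::-1]
cv2.imwrite("pics/c1.png",cv2.resize(c,None,fx=4.3,fy=4.2,interpolation=cv2.INTER_CUBIC))
im=np.load("pics/side0.npz")["im"]; c=im[195:375,235:435,::-1]
cv2.imwrite("pics/c2.png",cv2.resize(c,None,fx=3.3,fy=3.3,interpolation=cv2.INTER_CUBIC))
for nm,uv,z in [("top",[(222,273),(192,302),(247,305),(174,145)],.026),("top",[(333,271)],.083),("top",[(258,216)],.035)]: print(onplane(nm,uv,z).round(3))
im=np.load("pics/top0.npz")["im"]
for u,v in [(222,273),(192,302),(247,305),(174,145),(258,216),(245,200),(186,215)]: print(u,v,im[v,u],cv2.cvtColor(im[v:v+1,u:u+1],cv2.COLOR_RGB2HSV)[0,0])
E
```

```text
[[0.444 0.241 0.026]
 [0.36  0.323 0.026]
 [0.355 0.167 0.026]
 [0.815 0.398 0.026]]
[[ 0.454 -0.072  0.083]]
[[0.609 0.143 0.035]]
222 273 [129  91  55] [ 15 146 129]
192 302 [134  75 133] [151 112 134]
247 305 [180 146 150] [176  48 180]
174 145 [166 121  76] [ 15 138 166]
258 216 [ 65  92 134] [108 131 134]
245 200 [165 167 109] [ 31  89 167]
186 215 [180 187  64] [ 32 168 187]
```

View pics/c1.png

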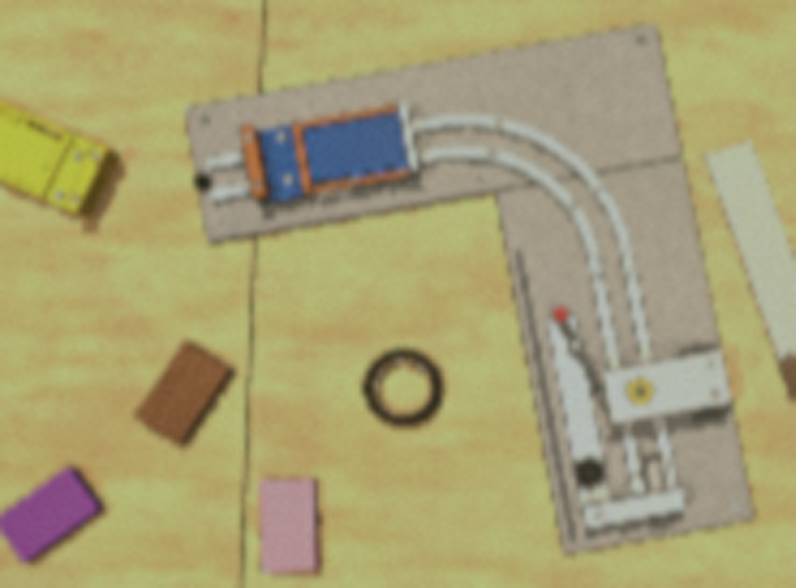

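View pics/c2.png

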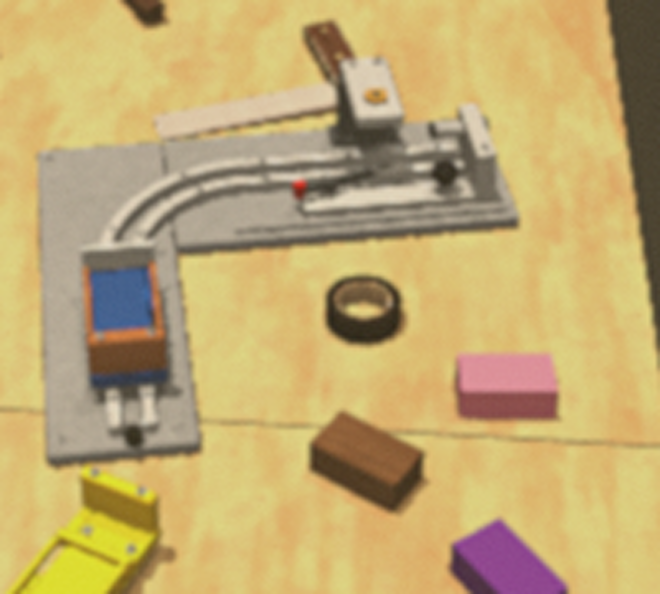

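The crops confirm it: the plain dark-brown block at about (222,273) top and (346,334) side is the blank. The carrier has blue sides and orange rims, with its push bar at the left end. Next I'll measure blank, track and carrier.

```bash
cat >> h.py <<'E'
def tri(a,b):
    (o1,d1),(o2,d2)=ray("top",a),ray("side",b); d1=d1[0]/np.linalg.norm(d1);d2=d2[0]/np.linalg.norm(d2)
    A=[np.eye(3)-np.outer(d,d) for d in(d1,d2)]
    X=np.linalg.solve(A[0]+A[1],A[0]@o1+A[1]@o2); return X,[np.linalg.norm(A[0]@(X-o1)),np.linalg.norm(A[1]@(X-o2))]
def comp(mask,seed,r=12):
    n,l,st,c=cv2.connectedComponentsWithStats(mask.astype(np.uint8)); 
    i=min(range(1,n),key=lambda k:np.hypot(*(c[k]-seed))-.02*min(st[k,4],300)); return l==i,c[i],st[i,4]
def hsv(im): return [x.astype(int) for x in cv2.split(cv2.cvtColor(im,cv2.COLOR_RGB2HSV))]
E
python3 - <<'E'
from h import *
I={n:np.load(f"pics/{n}0.npz")["im"] for n in("top","side")}
# blank
c={}
for n,s in(("top",(222,273)),("side",(346,334))):
    h,S,v=hsv(I[n]); box=np.zeros(h.shape,bool); box[s[1]-25:s[1]+25,s[0]-30:s[0]+30]=1
    m=(v<165)&(S>100)&(h<22)&box; m=cv2.morphologyEx(m.astype(np.uint8),cv2.MORPH_CLOSE,np.ones((3,3)))
    m,ce,a=comp(m,s); c[n]=ce; ct=max(cv2.findContours(m.astype(np.uint8),0,2)[0],key=cv2.contourArea)
    print(n,"blank",ce,a,cv2.minAreaRect(ct))
    if n=="top":
        b=cv2.boxPoints(cv2.minAreaRect(ct)); P=onplane("top",b,.026); print(P.round(4).tolist()); e=np.diff(P[:,:2],axis=0); print(np.hypot(*e.T),np.degrees(np.arctan2(e[:,1],e[:,0])))
print("blank tri",tri(c["top"],c["side"]), onplane("top",c["top"],.013), onplane("side",c["side"],.013))
# bush: brass
c={}
for n,s in(("top",(329,273)),("side",(349,224))):
    h,S,v=hsv(I[n]); box=np.zeros(h.shape,bool); box[s[1]-6:s[1]+7,s[0]-7:s[0]+8]=1
    m=(S>90)&box; m,ce,a=comp(m,s); print(n,"bush",ce,a); c[n]=ce
print(tri(c["top"],c["side"]),onplane("top",c["top"],.083),onplane("side",c["side"],.083))
# board
h,S,v=hsv(I["top"]); box=np.zeros(h.shape,bool); box[180:320,218:360]=1
m=((S<75)&box).astype(np.uint8); m=cv2.morphologyEx(m,cv2.MORPH_CLOSE,np.ones((9,9)))
ct=max(cv2.findContours(m,0,cv2.CHAIN_APPROX_NONE)[0],key=cv2.contourArea); ap=cv2.approxPolyDP(ct,5,True)[:,0]
P=onplane("top",ap,.012)
pts=ct[:,0].astype(float)
for i in range(len(ap)):
    a,b=ap[i].astype(float),ap[(i+1)%len(ap)].astype(float); L=np.hypot(*(b-a))
    if L<25: continue
    u=(b-a)/L; t=(pts-a)@u; d=np.abs((pts-a)@[-u[1],u[0]]); k=pts[(t>6)&(t<L-6)&(d<2.5)]
    W=onplane("top",k,.012)[:,:2].astype(np.float32); l=cv2.fitLine(W,cv2.DIST_HUBER,0,.001,.001).ravel(); print(a,b,"deg",np.degrees(np.arctan2(l[1],l[0])).round(2),l[2:].round(4),"len",np.linalg.norm(P[(i+1)%len(ap)]-P[i]).round(3))
# carrier orange & blue
for n,(x0,x1,y0,y1) in(("top",(230,285,200,235)),):
    h,S,v=hsv(I[n]); box=np.zeros(h.shape,bool); box[y0:y1,x0:x1]=1
    b=(h>95)&(h<125)&(S>70)&box; o=(h<16)&(S>90)&box
    for nm,m in(("blue",b),("orange",o)):
        k,l,st,ce=cv2.connectedComponentsWithStats(m.astype(np.uint8)); print(nm,[(st[i].tolist(),ce[i].round(2).tolist()) for i in range(1,k) if st[i,4]>5])
E
```

```text
top blank [222.4077381  273.33333333] 336 ((222.35833740234375, 273.1051330566406), (15.264337539672852, 23.51887321472168), 31.607501983642578)
[[0.4256, 0.2756, 0.026], [0.4834, 0.2428, 0.026], [0.4614, 0.2048, 0.026], [0.4038, 0.2377, 0.026]]
[0.0664336  0.04391304 0.06631603] [ -29.56685316 -120.03950342  150.28375037]
side blank [346.04302671 334.94658754] 674 ((346.12847900390625, 334.7614440917969), (35.62521743774414, 20.995849609375), 28.300758361816406)
blank tri (array([0.44302215, 0.24264039, 0.011682  ]), [np.float64(0.00023429277148136516), np.float64(0.00023429277148124273)]) [[0.4432211  0.24239937 0.013     ]] [[0.44278147 0.24391897 0.013     ]]
top bush [328.34782609 272.86956522] 23
side bush [348.23076923 223.5       ] 26
(array([ 0.44968069, -0.05979089,  0.0813711 ]), [np.float64(0.0006116749164115061), np.float64(0.0006116749164115143)]) [[ 0.44901583 -0.05973121  0.083     ]] [[ 0.45026635 -0.0574133   0.083     ]]
[223. 205.] [229. 237.] deg 12.78 [0.5952 0.239 ] len 0.096
[229. 237.] [295. 227.] deg -78.16 [0.5687 0.1341] len 0.193
[295. 227.] [311. 311.] deg 11.81 [0.4611 0.0103] len 0.246
[311. 311.] [354. 303.] deg -77.91 [ 0.354  -0.0749] len 0.125
[354. 303.] [346. 251.] deg 11.65 [ 0.4394 -0.1235] len 0.151
[359. 261.] [359. 226.] deg 0.71 [ 0.5442 -0.1491] len 0.102
[337. 215.] [332. 186.] deg 10.88 [ 0.6585 -0.0773] len 0.087
[332. 186.] [223. 205.] deg -78.35 [0.6743 0.0908] len 0.323
blue [([251, 208, 24, 15, 268], [262.19, 214.91]), ([241, 211, 9, 17, 103], [244.78, 219.22])]
orange [([248, 205, 27, 22, 103], [258.37, 216.56]), ([236, 210, 6, 18, 65], [238.6, 218.34])]
```

```bash
python3 - <<'E'
from h import *
I={n:np.load(f"pics/{n}0.npz")["im"] for n in("top","side")}
a=np.radians(11.8); nx=np.array([np.cos(a),np.sin(a)]); ny=np.array([-nx[1],nx[0]])
def st(n,m,z,lab):
    v,u=np.nonzero(m); P=onplane(n,np.c_[u,v],z)[:,:2]; X,Y=P@nx,P@ny
    r=cv2.minAreaRect(P.astype(np.float32)*1000)
    print(n,lab,len(u),"X 2/98%%",np.percentile(X,[2,98]).round(4),"mean",X.mean().round(4),"Y",np.percentile(Y,[2,98]).round(4),Y.mean().round(4),"rect",np.round(r[0],1),np.round(r[1],1),round(r[2],1))
for n,(x0,x1,y0,y1) in(("top",(230,285,200,235)),("side",(255,290,265,315))):
    h,S,v=hsv(I[n]); box=np.zeros(h.shape,bool); box[y0:y1,x0:x1]=1
    b=(h>95)&(h<125)&(S>70)&box; o=(h<16)&(S>90)&box; w=(S<45)&(v>165)&box
    for nm,m,z in(("blue",b,.035),("orange",o,.041),("white",w,.055)):
        k,l,s,c=cv2.connectedComponentsWithStats(m.astype(np.uint8))
        for i in range(1,k):
            if s[i,4]>12: print(c[i].round(1),end=" "); st(n,l==i,.065 if (nm=="orange" and c[i][0]<245) else z,nm)
E
```

```text
[262.2 214.9] top blue 268 X 2/98%% [0.6091 0.6428] mean 0.6259 Y [-0.0267  0.0333] 0.0034 rect [612.  130.9] [35.3 63.1] 10.9
[244.8 219.2] top blue 103 X 2/98%% [0.6006 0.6456] mean 0.6228 Y [0.0449 0.0633] 0.0545 rect [599.4 180.4] [48.1 19.3] 11.5
[258.4 216.6] top orange 103 X 2/98%% [0.5992 0.6494] mean 0.6223 Y [-0.0243  0.0408] 0.0145 rect [609.5 134.4] [51.1 68.2] 11.7
[238.6 218.3] top orange 65 X 2/98%% [0.6011 0.6475] mean 0.6235 Y [0.0626 0.0729] 0.0679 rect [596.4 193.8] [49.4 10.6] 11.6
[279.6 201.5] top white 13 X 2/98%% [0.6461 0.6557] mean 0.6513 Y [-0.0588 -0.0467] -0.0532 rect [648.5  81.5] [ 8.6 14.2] 1.3
[248.7 204.5] top white 15 X 2/98%% [0.6537 0.6639] mean 0.659 Y [0.0283 0.041 ] 0.0342 rect [637.3 168.2] [14.2  8. ] 46.3
[277.5 209.4] top white 42 X 2/98%% [0.6092 0.6474] mean 0.6302 Y [-0.0632 -0.0325] -0.0432 rect [621.4  83.5] [40.1 31.1] 1.6
[281.8 215.4] top white 16 X 2/98%% [0.6077 0.6161] mean 0.6112 Y [-0.0594 -0.0438] -0.0523 rect [608.4  73.8] [ 7.7 17.7] 28.2
[232.5 224.6] top white 18 X 2/98%% [0.6073 0.6153] mean 0.6109 Y [0.0798 0.0964] 0.0889 rect [580.  210.6] [ 8.5 16.9] 1.3
[271.5 285. ] side blue 296 X 2/98%% [0.6077 0.6435] mean 0.6256 Y [-0.0297  0.0271] -0.0008 rect [612.6 126.5] [37.7 58.6] 11.1
[272.7 296.9] side orange 380 X 2/98%% [0.6007 0.6501] mean 0.6251 Y [-0.024  0.076] 0.0449 rect [607.4 150.4] [ 50.9 108.2] 12.3
[269.3 282.7] side white 361 X 2/98%% [0.5902 0.6625] mean 0.6299 Y [-0.0462  0.103 ] 0.0131 rect [605.8 157.3] [ 72.2 159.4] 10.1
```

```bash
cat >> h.py <<'E'
def Rt(deg):
    t=np.radians(deg); c,s=np.cos(t),np.sin(t); return np.array([[c,s,0],[s,-c,0],[0,0,-1.]])
A=np.radians(11.8); nx=np.array([np.cos(A),np.sin(A)]); ny=np.array([-nx[1],nx[0]])
O=np.array([.5147,-.0502])            # track origin in (nx,ny) coordinates
def W(x,y,z): q=(O[0]+x)*nx+(O[1]+y)*ny; return np.array([q[0],q[1],z])   # track -> world (m)
def st():
    s=sense(); print("t",round(s["time_s"],2),"p",np.round(s["position"],4),"F",np.round(s["wrist_force"],2),"gap",round(s["finger_gap"],4),"gf",np.round(s["gripper_force"],1),"q",np.round(s["joint_pos"],2)); return s
E
python3 - <<'E'
from h import *
for p,t in [((.443,.2425,.03),60),((.443,.2425,.03),-30),((*W(.11,.0527,0)[:2],.07),-78.2),((*W(.11,.0527,0)[:2],.07),101.8),((*W(.11,.14,0)[:2],.07),-78.2),((*W(.11,.14,0)[:2],.07),101.8),((*W(.03,-.1,0)[:2],.07),-168.2),((*W(.03,-.1,0)[:2],.07),11.8),((*W(-.03,-.1,0)[:2],.07),-168.2),((*W(-.03,-.1,0)[:2],.07),11.8),((*W(.08,-.07,0)[:2],.07),-123),((*W(.08,-.07,0)[:2],.07),57)]:
    q=inverse_kinematics(p,Rt(t)); print(np.round(p,3),t,None if q is None else np.round(q,2))
movep((.443,.2425,.12),Rt(60)); st()
move_l((.443,.2425,.032),feed=.1); command_gripper(.055,20); st()
E
```

```text
[0.443 0.242 0.03 ] 60 [-0.16  0.59 -0.54  2.09  0.53  0.6  -1.59]
[0.443 0.242 0.03 ] -30 [-0.99  0.58  0.52  2.13 -0.54  0.56 -2.17]
[0.611 0.13  0.07 ] -78.2 [-0.98  0.91  1.1   1.85 -0.96  1.03 -2.4 ]
[0.611 0.13  0.07 ] 101.8 [ 0.18  0.69 -0.65  1.78  0.53  0.85 -0.52]
[0.593 0.216 0.07 ] -78.2 [ 0.32  0.97 -1.19  1.75  0.99  1.15  2.17]
[0.593 0.216 0.07 ] 101.8 [ 0.11  0.74 -0.77  1.76  0.64  0.91 -0.73]
[ 0.564 -0.036  0.07 ] -168.2 [ 0.52  0.63 -0.71  1.93  0.57  0.79  1.26]
[ 0.564 -0.036  0.07 ] 11.8 [ 0.23  0.54 -0.32  1.94  0.26  0.7  -1.61]
[ 0.505 -0.048  0.07 ] -168.2 [ 0.58  0.56 -0.73  2.06  0.57  0.72  1.27]
[ 0.505 -0.048  0.07 ] 11.8 [ 0.28  0.48 -0.34  2.07  0.26  0.63 -1.6 ]
[0.607 0.004 0.07 ] -123 [ 0.69  0.94 -1.19  1.81  0.98  1.12  1.71]
[0.607 0.004 0.07 ] 57 [ 0.27  0.62 -0.47  1.84  0.38  0.78 -0.98]
t 3.32 p [0.4436 0.2418 0.12  ] F [ 0.81 -0.44 -0.06] gap 0.0853 gf 0.0 q [ 0.07  0.5  -0.83  2.03  0.51  0.83 -1.58]
t 4.69 p [0.4435 0.2427 0.0327] F [ 0.2  -0.49  4.44] gap 0.0619 gf 22.4 q [-0.04  0.63 -0.71  2.08  0.67  0.67 -1.72]
```

```bash
python3 - <<'E'
from h import *
b=sense()["position"][:2]; print("blank true",b)
command_gripper(.085); move_l((*b,.12),feed=.2)
im,_=camera("side")
h,S,v=hsv(im); box=np.zeros(h.shape,bool); box[305:362,315:378]=1
m=(v<165)&(S>100)&(h<22)&box; m=cv2.morphologyEx(m.astype(np.uint8),cv2.MORPH_CLOSE,np.ones((3,3)))
m,ce,a=comp(m,(346,334)); print(ce,a,onplane("side",ce,.013),"bias",onplane("side",ce,.013)[0,:2]-b)
cv2.imwrite("pics/side1.png",im[:,:,::-1])
movep((*b,.12),Rt(150)); command_gripper(.06); move_l((*b,.032),feed=.1); st()
command_gripper(.03,25); st(); move_l((*b,.10),feed=.15); st()
E
```

```text
blank true [0.44346754 0.24273141]
[347.82083863 334.79542567] 787 [[0.43919157 0.24321662 0.013     ]] bias [-0.00427597  0.00048521]
t 8.31 p [0.4437 0.2431 0.0325] F [-0.07 -0.17  0.21] gap 0.0596 gf 0.0 q [ 0.19  0.8  -1.05  2.07  0.95  0.87 -0.38]
t 8.64 p [0.4439 0.243  0.0326] F [0.23 0.63 4.27] gap 0.0349 gf 26.5 q [ 0.19  0.8  -1.05  2.07  0.95  0.87 -0.38]
t 9.24 p [0.4433 0.242  0.0994] F [ 0.06  0.16 -0.83] gap 0.0353 gf 25.9 q [ 0.27  0.72 -1.16  2.03  0.82  0.97 -0.29]
```

```bash
python3 - <<'E'
from h import *
N=W(.11,.0527,0)[:2]; print(N)
movep((*N,.12),Rt(101.8)); st(); move_l((*N,.098),feed=.1); st()
im,_=camera("side"); c=im[225:315,225:325,::-1]
cv2.imwrite("pics/side2.png",cv2.resize(c,None,fx=6,fy=6,interpolation=cv2.INTER_CUBIC))
np.savez("pics/side2.npz",im=im)
im,_=camera("top"); np.savez("pics/top2.npz",im=im)
E
```

```text
[0.61098722 0.13019585]
t 10.07 p [0.609  0.1319 0.1192] F [ 0.78  0.12 -0.49] gap 0.0352 gf 25.9 q [ 0.36  0.73 -0.95  1.75  0.69  1.03 -0.63]
t 10.43 p [0.6097 0.1306 0.0967] F [ 0.78  0.08 -0.21] gap 0.0357 gf 25.9 q [ 0.35  0.76 -0.93  1.76  0.71  1.   -0.65]
```

View pics/side2.png

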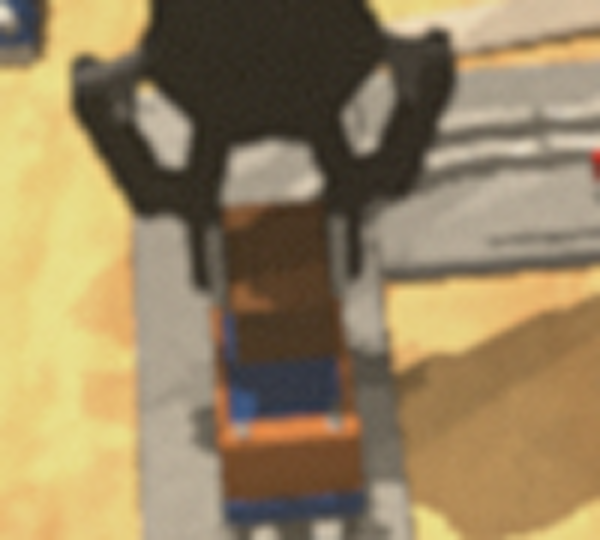

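The side crop shows the blank level in the fingers. Its lower rear edge is at about crop (236–337, 362), above the nest, with the orange rims at 217–353.

```bash
python3 - <<'E'
from h import *
s=st(); z=s["position"][2]-.0326
px=lambda c,r:(225+c/6,225+r/6)
P=onplane("side",[px(238,362),px(337,362)],z)[:,:2]; print("blank rear-bottom edge X,Y:",P@nx,P@ny,"TCP X,Y",s["position"][:2]@nx,s["position"][:2]@ny, "z",z)
P=onplane("side",[px(222,498),px(366,490)],.035)[:,:2]; print("deck rear edge",P@nx,P@ny)
P=onplane("side",[px(219,430),px(361,422)],.065)[:,:2]; print("bar top rear edge",P@nx,P@ny)
P=onplane("side",[px(221,345),px(349,345)],.041)[:,:2]; print("rims outer",P@nx,P@ny)
E
```

```text
t 10.53 p [0.6108 0.1307 0.0979] F [ 0.31  0.89 -0.5 ] gap 0.0356 gf 25.9 q [ 0.35  0.76 -0.93  1.76  0.71  1.   -0.65]
blank rear-bottom edge X,Y: [0.6402853 0.6055314] [0.03401896 0.03850147] TCP X,Y 0.6245688467946847 0.0030296979247005536 z 0.06529292356400598
deck rear edge [0.64932373 0.59904342] [0.07054664 0.07292261]
bar top rear edge [0.64835682 0.59948345] [0.06862948 0.07078757]
rims outer [0.64631794 0.59956837] [-0.00471495  0.00131731]
```

```bash
python3 - <<'E'
from h import *
def prof(f,n,z,Ys,lab):
    im=np.load(f)["im"]; im=cv2.GaussianBlur(im,(0,0),.5)
    acc=0
    for dX in np.linspace(-.012,.012,9):
        P=np.array([(*((.6247+dX)*nx+Y*ny),z) for Y in Ys]); uv=project(n,P).astype(np.float32)
        acc=acc+cv2.remap(im,uv[None,:,0],uv[None,:,1],cv2.INTER_LINEAR)[0].astype(float)
    acc/=9; g=np.abs(np.diff(acc,axis=0)).sum(1)
    pk=[i for i in range(2,len(g)-2) if g[i]==g[i-2:i+3].max() and g[i]>12]
    print(n,lab,[(round((Ys[i]+Ys[i+1])/2*1e3,1),round(g[i]),acc[max(i-3,0)].round().astype(int).tolist(),acc[min(i+4,len(acc)-1)].round().astype(int).tolist()) for i in pk])
Ys=np.arange(-.06,.095,.001)
for n in("top","side"):
    for z,l in((.065,"bar top"),(.041,"rim top"),(.055,"wall top"),(.035,"floor/deck")): prof(f"pics/{n}0.npz",n,z,Ys,l)
E
```

```text
top bar top [(np.float64(-36.5), 23, [144, 141, 126], [148, 155, 151]), (np.float64(-31.5), 37, [158, 162, 152], [80, 99, 130]), (np.float64(33.5), 29, [70, 91, 129], [143, 98, 76]), (np.float64(39.5), 28, [141, 97, 75], [75, 93, 128]), (np.float64(63.5), 30, [66, 71, 90], [164, 107, 64]), (np.float64(75.5), 20, [154, 113, 81], [154, 151, 137])]
top rim top [(np.float64(-35.5), 21, [146, 143, 128], [151, 157, 153]), (np.float64(-30.5), 38, [158, 163, 152], [81, 100, 130]), (np.float64(35.5), 29, [69, 91, 131], [145, 99, 76]), (np.float64(42.5), 28, [145, 99, 76], [72, 94, 131]), (np.float64(67.5), 28, [77, 69, 74], [166, 110, 68]), (np.float64(75.5), 19, [166, 111, 70], [146, 137, 121]), (np.float64(78.5), 20, [153, 113, 82], [155, 152, 139])]
top wall top [(np.float64(-36.5), 21, [146, 142, 127], [154, 159, 153]), (np.float64(-31.5), 36, [157, 161, 150], [84, 102, 130]), (np.float64(34.5), 29, [70, 91, 129], [143, 99, 76]), (np.float64(40.5), 28, [141, 97, 76], [74, 93, 129]), (np.float64(64.5), 28, [64, 71, 92], [161, 105, 64]), (np.float64(76.5), 20, [155, 112, 79], [154, 150, 137
[... 898 characters left out ...]
p.float64(48.5), 22, [192, 119, 67], [122, 79, 46]), (np.float64(91.5), 26, [67, 69, 73], [121, 113, 98])]
side wall top [(np.float64(-38.5), 13, [177, 166, 146], [199, 188, 167]), (np.float64(-28.5), 37, [194, 184, 163], [121, 113, 98]), (np.float64(-7.5), 13, [105, 99, 91], [72, 90, 124]), (np.float64(53.5), 30, [94, 100, 134], [193, 123, 79]), (np.float64(64.5), 22, [189, 117, 66], [118, 78, 46])]
side floor/deck [(np.float64(-53.5), 36, [194, 185, 164], [124, 115, 100]), (np.float64(-31.5), 12, [104, 99, 91], [72, 91, 124]), (np.float64(30.5), 30, [89, 100, 136], [189, 122, 81]), (np.float64(42.5), 21, [187, 116, 65], [118, 77, 45]), (np.float64(86.5), 25, [78, 77, 76], [131, 123, 106])]
```

```bash
cat >> h.py <<'E'
def XY(X,Y,z): q=X*nx+Y*ny; return np.array([q[0],q[1],z])
def sxy(s): p=s["position"]; return round(p[:2]@nx,4),round(p[:2]@ny,4),round(p[2],4)
E
python3 - <<'E'
from h import *
move_l(XY(.6247,.0021,.082),feed=.06); sleep(.2); print(sxy(sense()))
print(move_l(XY(.6247,.0021,.0670),feed=.03,until_force=4)); s=st(); print(sxy(s))
sleep(.1); s=st(); print(sxy(s))
E
```

```text
(np.float64(0.6249), np.float64(0.0022), np.float64(0.0823))
True
t 11.63 p [0.6108 0.1296 0.0676] F [-0.76  0.05  5.26] gap 0.0352 gf 26.5 q [ 0.33  0.79 -0.9   1.78  0.75  0.96 -0.68]
(np.float64(0.6244), np.float64(0.002), np.float64(0.0676))
t 11.73 p [0.6108 0.1296 0.0676] F [0.25 0.23 5.13] gap 0.0355 gf 26.6 q [ 0.33  0.79 -0.9   1.78  0.75  0.96 -0.68]
(np.float64(0.6244), np.float64(0.0019), np.float64(0.0676))
```

```bash
python3 - <<'E'
from h import *
command_gripper(.06); move_l(XY(.6247,.0021,.13),feed=.2)
move_l(XY(.6247,.125,.13),feed=.25); command_gripper(0.0,20); 
im,_=camera("top"); np.savez("pics/top3.npz",im=im)
im,_=camera("side"); np.savez("pics/side3.npz",im=im)
t=np.load("pics/top3.npz")["im"][190:240,225:300,::-1]
cv2.imwrite("pics/c3.png",cv2.resize(t,None,fx=8,fy=8,interpolation=cv2.INTER_CUBIC)); st()
E
```

```text
t 13.9 p [0.5859 0.2501 0.1301] F [ 0.18 -0.69 -0.49] gap 0.0 gf 0.0 q [ 0.16  0.74 -0.95  1.71  0.67  1.06 -0.81]
```

View pics/c3.png

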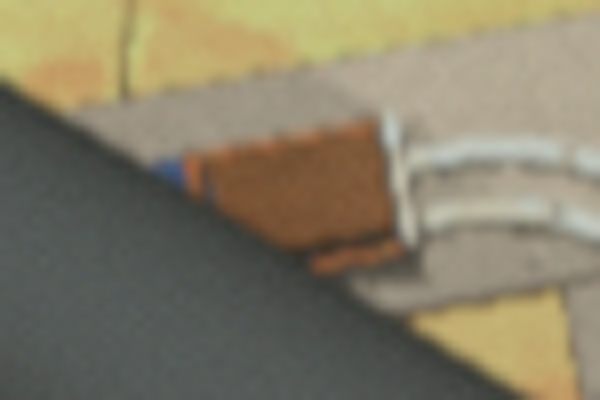

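The top crop shows the blank seated flat inside the rims. Rear gap at about (205,190), front wall at about (395,180), so the fit is good. Next I'll make contact and push round the bend.

```bash
cat >> h.py <<'E'
def line(s):  # point on slot line (track frame), s arc length from (110,155)
    if s<=.155: return np.array([.11,.155-s])
    s-=.155; L=.1*np.pi/2
    if s<=L: a=s/.1; return np.array([.01+.1*np.cos(a),-.1*np.sin(a)])
    return np.array([.01-(s-L),-.1])
from scipy.optimize import brentq
def carrier(s): # rear pin at s -> origin, dir (track frame)
    r=line(s); f=line(brentq(lambda q:np.linalg.norm(line(q)-r)-.064,s+.05,s+.08)); d=(f-r)/.064; return (r+f)/2,d
def pushpose(s,h):
    o,d=carrier(s); p=o-(.058+h)*d; return W(*p,.058),Rt(np.degrees(np.arctan2(d[1],d[0]))+11.8+180),o
E
python3 - <<'E'
from h import *
move_l(XY(.6247,.108,.13),feed=.15); move_l(XY(.6247,.108,.058),feed=.12); sleep(.15)
s=st(); print(sxy(s))
print(move_l(XY(.6247,.06,.058),feed=.03,until_force=2.5)); s=st(); print(sxy(s)); sleep(.2); s=st(); print(sxy(s))
E
```

```text
t 15.07 p [0.5899 0.2339 0.059 ] F [ 0.02 -0.59 -0.74] gap 0.0001 gf 0.0 q [ 0.15  0.81 -0.88  1.75  0.76  0.95 -0.84]
(np.float64(0.6253), np.float64(0.1083), np.float64(0.059))
True
t 15.99 p [0.5945 0.208  0.0574] F [0.26 0.39 0.01] gap 0.0001 gf 0.0 q [ 0.19  0.81 -0.88  1.77  0.76  0.95 -0.81]
(np.float64(0.6245), np.float64(0.082), np.float64(0.0574))
t 16.19 p [0.5937 0.2088 0.057 ] F [ 0.14 -0.2  -0.46] gap -0.0002 gf 0.0 q [ 0.19  0.81 -0.88  1.77  0.76  0.95 -0.81]
(np.float64(0.6239), np.float64(0.083), np.float64(0.057))
```

```bash
python3 - <<'E'
from h import *
h=.0105
# rear-pin s values from contact to origin x ~ +0.004
sv=np.r_[.075,.09,np.arange(.105,.305,.0133)]
q=None
for s in sv:
    p,R,o=pushpose(s,h)
    if o[0]<.002: break
    hit=move_l(p,R,feed=.07,until_force=14)
    t=sense(); F=t["wrist_force"]; d=-R[:,0]
    print(round(t["time_s"],2),np.round(o,3),"err",np.round((t["position"]-p)*1e3,1),"Fpush",round(-F@d,1),"Flat",round(F@R[:,1],1),"Fz",round(F[2],1),hit)
    if hit: break
E
```

```text
16.58 [0.11  0.048] err [ 0.4 -1.3 -0.1] Fpush -0.3 Flat 0.7 Fz -0.5 False
16.95 [0.11  0.033] err [ 0.4 -1.4 -0.2] Fpush 0.6 Flat -0.4 Fz -0.1 False
17.32 [0.11  0.018] err [ 0.4 -1.4 -0.1] Fpush -0.4 Flat 0.2 Fz -0.6 False
17.66 [0.108 0.005] err [ 0.4 -1.3 -0.1] Fpush 0.5 Flat -0.4 Fz 1.4 False
18.01 [ 0.106 -0.008] err [ 0.2 -0.8 -0.1] Fpush 0.8 Flat -0.4 Fz -0.0 False
18.37 [ 0.103 -0.021] err [ 0.1 -0.4 -0. ] Fpush 1.1 Flat -0.3 Fz 0.4 False
18.73 [ 0.099 -0.033] err [-0.  -0.2 -0. ] Fpush 0.5 Flat 0.3 Fz -0.3 False
19.11 [ 0.094 -0.045] err [-0.1 -0.2 -0. ] Fpush -0.1 Flat 0.5 Fz -0.5 False
19.48 [ 0.087 -0.055] err [-0.2 -0.1 -0. ] Fpush -0.7 Flat -0.5 Fz -0.2 False
19.86 [ 0.079 -0.065] err [-0.2 -0.1 -0. ] Fpush 0.0 Flat 0.1 Fz -0.8 False
20.23 [ 0.07  -0.074] err [-0.2 -0.1 -0.1] Fpush 0.2 Flat -0.3 Fz 0.8 False
20.61 [ 0.059 -0.081] err [-0.3 -0.  -0.1] Fpush 0.3 Flat 0.7 Fz 0.1 False
20.98 [ 0.048 -0.087] err [-0.2  0.1 -0. ] Fpush -0.5 Flat 0.5 Fz -0.5 False
21.36 [ 0.036 -0.091] err [-0.2  0.1 -0. ] Fpush 0.2 Flat 0.8 Fz -0.4 False
21.73 [ 0.024 -0.094] err [-0.2  0.  -0. ] Fpush -0.1 Flat -0.4 Fz 0.0 False
22.08 [ 0.012 -0.097] err [-0.2  0.  -0. ] Fpush 0.2 Flat 0.4 Fz 0.7 False
```

```bash
python3 - <<'E'
from h import *
im,_=camera("side"); c=im[195:345,245:405,::-1]
cv2.imwrite("pics/c4.png",cv2.resize(c,None,fx=4,fy=4,interpolation=cv2.INTER_CUBIC))
E
```

```text
(no output)
```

View pics/c4.png

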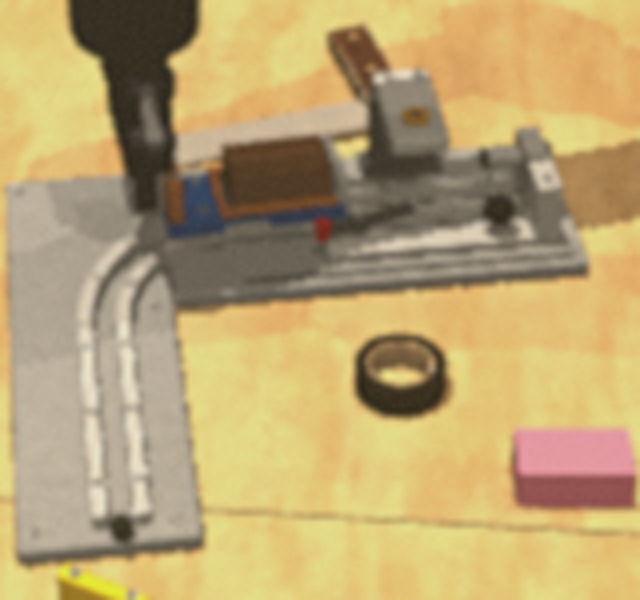

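The side crop shows the carrier round the bend onto the last straight, with the blank still in its nest and the pawl's red tip at about (322,230). Now I'll feel slowly for the stop.

```bash
cat > push.py <<'E'
from h import *
import sys
h=.0105
def at(x): return brentq(lambda s:carrier(s)[0][0]-x,.15,.5)
def go(x,feed,uf):
    p,R,o=pushpose(at(x),h); hit=move_l(p,R,feed=feed,until_force=uf)
    fs=[]
    d=-R[:,0]
    for _ in range(4): t=sense(); fs.append(-t["wrist_force"]@d); sleep(.02)
    print(round(t["time_s"],2),"x",round(x*1e3,1),"err along",round((t["position"]-p)@d*1e3,1),"Fpush",np.round(np.mean(fs),2),hit); return hit,np.mean(fs)
E
python3 - <<'E'
from push import *
for x in np.arange(.004,-.0405,-.008):
    if go(x,.04,9)[0]: raise SystemExit
for x in np.arange(-.0385,-.062,-.0015):
    hit,f=go(x,.012,9)
    if hit or f>4: break
E
```

```text
22.54 x 4.0 err along 0.2 Fpush 0.79 False
22.97 x -4.0 err along 0.6 Fpush 0.62 False
23.39 x -12.0 err along 0.7 Fpush 0.19 False
23.81 x -20.0 err along 0.4 Fpush 1.23 False
24.23 x -28.0 err along 0.1 Fpush 2.09 False
24.64 x -36.0 err along 0.4 Fpush 1.15 False
25.07 x -38.5 err along -0.2 Fpush 3.43 False
25.41 x -40.0 err along 0.1 Fpush 3.1 False
25.75 x -41.5 err along 0.2 Fpush 2.6 False
26.09 x -43.0 err along 0.2 Fpush 2.95 False
26.43 x -44.5 err along 0.2 Fpush 3.13 False
26.77 x -46.0 err along 0.1 Fpush 3.22 False
27.12 x -47.5 err along 0.2 Fpush 2.97 False
27.46 x -49.0 err along 0.2 Fpush 2.81 False
27.8 x -50.5 err along 0.2 Fpush 2.8 False
28.14 x -52.0 err along 0.2 Fpush 2.87 False
28.48 x -53.5 err along 0.2 Fpush 2.59 False
28.82 x -55.0 err along 0.2 Fpush 3.05 False
29.17 x -56.5 err along 0.2 Fpush 2.4 False
29.51 x -58.0 err along 0.2 Fpush 2.87 False
29.85 x -59.5 err along 0.2 Fpush 2.81 False
30.19 x -61.0 err along 0.2 Fpush 2.81 False
```

Sliding force sits steady at about 2.9 N. I'll continue until the buffer shows.

```bash
python3 - <<'E'
from push import *
for x in np.arange(-.0625,-.0935,-.0015):
    hit,f=go(x,.012,9)
    if hit or f>5: break
E
```

```text
30.53 x -62.5 err along 0.2 Fpush 2.79 False
30.88 x -64.0 err along 0.2 Fpush 2.93 False
31.22 x -65.5 err along 0.2 Fpush 3.47 False
31.56 x -67.0 err along 0.2 Fpush 3.05 False
31.9 x -68.5 err along 0.2 Fpush 2.82 False
32.24 x -70.0 err along 0.2 Fpush 3.21 False
32.58 x -71.5 err along 0.2 Fpush 2.88 False
32.92 x -73.0 err along 0.2 Fpush 2.93 False
33.27 x -74.5 err along 0.2 Fpush 2.81 False
33.61 x -76.0 err along 0.2 Fpush 2.33 False
33.95 x -77.5 err along 0.2 Fpush 2.06 False
34.29 x -79.0 err along -0.5 Fpush 5.07 False
```

```bash
python3 - <<'E'
from push import *
for x in np.arange(-.080,-.0890,-.001):
    hit,f=go(x,.01,6)
    if hit or f>9.6: break
E
```

```text
34.61 x -80.0 err along -1.0 Fpush 5.48 False
34.92 x -81.0 err along -1.3 Fpush 6.24 False
35.24 x -82.0 err along -1.5 Fpush 6.56 False
35.56 x -83.0 err along -1.6 Fpush 6.75 False
35.88 x -84.0 err along -1.7 Fpush 6.34 False
36.19 x -85.0 err along -1.7 Fpush 6.68 False
36.51 x -86.0 err along -2.1 Fpush 7.37 False
36.83 x -87.0 err along -2.4 Fpush 7.54 False
37.14 x -88.0 err along -2.7 Fpush 8.57 False
```

```bash
cat >> h.py <<'E'
def red(n,im,s):
    h,S,v=hsv(im); box=np.zeros(h.shape,bool); box[s[1]-14:s[1]+15,s[0]-14:s[0]+15]=1
    m=((h<6)|(h>172))&(S>120)&box; w=np.where(m,S,0); v,u=np.nonzero(m); return (np.round([np.average(u,weights=w[m]),np.average(v,weights=w[m])],2),m.sum()) if m.any() else None
E
python3 - <<'E'
from h import *
S0=dict(top=(310,255),side=(326,252))
for n in S0: print("closed",n,red(n,np.load(f"pics/{n}0.npz")["im"],S0[n]))
for n in S0:
    im,_=camera(n); print("now",n,red(n,im,S0[n])); np.savez(f"pics/{n}4.npz",im=im)
a=np.load("pics/side0.npz")["im"][215:285,300:370,::-1];b=np.load("pics/side4.npz")["im"][215:285,300:370,::-1]
cv2.imwrite("pics/c5.png",cv2.resize(np.hstack([a,b]),None,fx=5.7,fy=5.7,interpolation=cv2.INTER_CUBIC))
E
```

```text
closed top (array([309.8 , 254.41]), np.int64(5))
closed side (array([325.44, 251.06]), np.int64(11))
now top None
now side (array([325.49, 251.91]), np.int64(12))
```

View pics/c5.png

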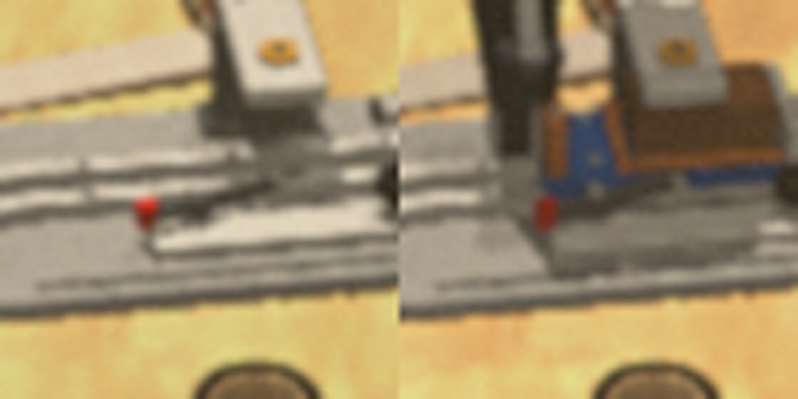

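```bash
python3 - <<'E'
from push import *
for x in (-.089,-.090,-.091):
    hit,f=go(x,.01,6)
    if hit or f>10: break
print("back")
x0=x
for k in range(1,9):
    go(x0+.001*k,.01,20)
im,_=camera("side"); print(red("side",im,(326,252))); np.savez("pics/side5.npz",im=im)
E
```

```text
37.56 x -89.0 err along -3.0 Fpush 8.61 False
37.88 x -90.0 err along -3.4 Fpush 9.6 False
38.19 x -91.0 err along -3.9 Fpush 9.94 False
back
38.51 x -90.0 err along -3.4 Fpush 9.4 False
38.83 x -89.0 err along -3.1 Fpush 8.8 False
39.14 x -88.0 err along -2.8 Fpush 7.81 False
39.46 x -87.0 err along -2.5 Fpush 7.95 False
39.77 x -86.0 err along -2.2 Fpush 7.38 False
40.09 x -85.0 err along -1.8 Fpush 6.48 False
40.41 x -84.0 err along -1.2 Fpush 6.01 False
40.73 x -83.0 err along -0.4 Fpush 4.76 False
(array([325.61, 251.26]), np.int64(11))
```

```bash
python3 - <<'E'
from push import *
for x in (-.0822,-.0814,-.0806,-.0798,-.079,-.078):
    h_,f=go(x,.01,20)
    if f<.8: break
im,_=camera("side"); print(red("side",im,(326,252))); np.savez("pics/side6.npz",im=im)
E
```

```text
41.09 x -82.2 err along 0.4 Fpush 2.67 False
41.41 x -81.4 err along 1.1 Fpush 0.21 False
(array([325.23, 251.52]), np.int64(13))
```

Force fell from 6 N to 0 while the position stayed at -82.5 mm, so the pawl is holding. I'll retreat and check.

```bash
python3 - <<'E'
from push import *
go(-.070,.02,None); go(-.045,.08,None)
p=sense()["position"]; move_l((p[0],p[1],.20),feed=.2); move_l((p[0]+.06,p[1]+.22,.28),feed=.25); s=st()
for n in("top","side"):
    im,_=camera(n); np.savez(f"pics/{n}7.npz",im=im)
    if n=="side": cv2.imwrite("pics/c6.png",cv2.resize(im[200:290,290:410,::-1],None,fx=6,fy=6,interpolation=cv2.INTER_CUBIC)); print(red(n,im,(326,252)))
    else:
        print(red(n,im,(310,255)))
        h,S,v=hsv(im); box=np.zeros(h.shape,bool); box[235:320,300:350]=1
        k,l,q,c=cv2.connectedComponentsWithStats(((h<18)&(S>90)&box).astype(np.uint8))
        print([(c[i].round(1).tolist(),q[i,4]) for i in range(1,k) if q[i,4]>8])
E
```

```text
42.24 x -70.0 err along 0.2 Fpush 0.16 False
42.77 x -45.0 err along 0.4 Fpush 0.17 False
t 44.77 p [0.6168 0.1812 0.279 ] F [ 0.5  -0.18 -0.57] gap 0.0 gf 0.0 q [ 0.12  0.48 -0.68  1.56  0.32  1.21 -1.98]
(array([309.85, 254.43]), np.int64(7))
[([324.4, 252.9], np.int32(63)), ([310.0, 254.2], np.int32(10)), ([325.4, 264.8], np.int32(57)), ([330.0, 283.3], np.int32(114))]
(array([325.44, 251.04]), np.int64(17))
```

View pics/c6.png

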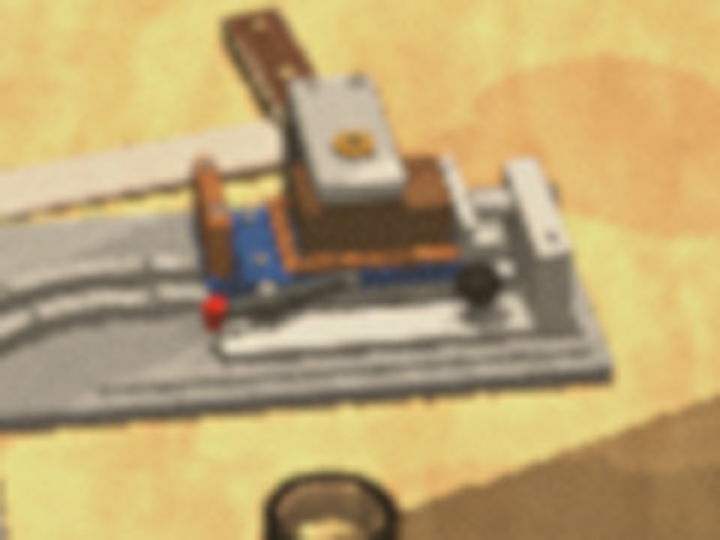

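The side crop shows the carrier under the bush arm with the blank flat in its nest. The pawl lever ends at about (355,278), the same place as in the closed picture, and the red marker is unchanged. One numeric check, then I'll hand in.

```bash
python3 - <<'E'
from h import *
P=onplane("top",[(324.4,252.9)],.065)[0,:2]; x=P@nx-O[0]-.053; print("carrier x",x,"y",P@ny-O[1]); s=st()
if -.092<x<-.05: print(finish_job())
E
```

```text
carrier x -0.08345238368152513 y -0.10028987117922092
t 44.87 p [0.617  0.1808 0.2792] F [ 0.56 -0.35 -0.12] gap -0.0002 gf 0.0 q [ 0.12  0.48 -0.68  1.56  0.32  1.21 -1.98]
the job is handed in; nothing more can be done
None
```

I handed in the job after about 45 s: the walnut blank lies flat in the nest and the carrier came to rest at track x ≈ -83 mm, y ≈ -100 mm, held by the pawl, with the highest push force I read about 10 N; no pass/fail verdict was returned.

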